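Start the salt canister's lid on its thread and close it

ROBOT

A 6-joint arm with a two-finger parallel gripper is mounted at the origin on a cart in front of the work surface, level with it; the furniture and walls round the work are solid. World frame = base frame: x ahead of the robot, y to its left, z up, the work surface at z = 0. Lengths are in mm, angles in rad, forces in N, time in s.
With the tool pointing down it reaches from about 350 to 775 mm from the base axis. Payload 7.3 kg.
Tool frame: the origin (TCP) lies midway between the tips of the shut fingers; the grasp point (between the pads) lies 19 mm behind it; z points along the fingers, y is the line along which they close (so a half turn about z gives the same grasp; the last joint's range is limited). The gripper opens to 92 mm and grips with 3 to 60 N. Pads are 19 mm wide; open, the fingers measure 130 mm over their backs; the gripper's body (75 mm by 190 mm) begins 47 mm behind the grasp point.
Start: joints at [0.998, 0.342, 1.524, -0, 1.275, -0.146], TCP at [217.317, 477.931, 226.741] pointing down, gripper open.
Joint ranges: [-2.53, 2.53], [-0.77, 2.02], [0.04, 2.7], [-1, 4.14], [0.28, 2.66], [-3.11, 3.11]. Speed limits (rad/s): [2.57, 2.57, 3.14, 3.14, 3.14, 3.14].

INTERFACE

Orientations are given as [roll, pitch, yaw] about the fixed x, y, z axes, in that order (R = Rz(yaw) Ry(pitch) Rx(roll)).
In Python, from plant import monitor, optics, workorder gives the robot as it stands. The module is installed in compiled form; this text tells all that it offers.
- The arm moves only by the tool servo_tool, never from a script. Its arguments are lists of equal length, an entry for each row: "linear": the shift along the tool's x, y, z as a fraction of full scale, a list of three; "spin": the turn about the tool's z as a fraction of full scale. In form: {"linear": [[dx, dy, dz], ...], "spin": [spin, ...]}. A call has exactly 8 rows; each row shifts and turns the commanded pose from where the row before left it, along the tool's axes as they then stand; what a row does not reach is not made up. Full scale, the value 1, is 200 mm for a shift and 90 degrees for a turn. A row lasts 1/8 s, in which the tool goes at most 62.5 mm and 10.7 degrees, less where a joint would pass 70% of its speed; a pose out of reach is approached as far as the arm can. A call with a number of a shift or a turn outside -1 to 1 is refused whole. A call with a gripper value outside its range is refused whole. "hand" is the opening, from -1 (shut) to 1 (fully open), set as the call begins (left out, the last holds). The fingers move at their own pace and stop on an object; the grip force is fixed at half the most. Time passes only in rows, so rows that do not move let the fingers close, or fill a call up. It gives the time, the measured TCP pose, the force, the opening and the grip force at its end, in the units of the state.
- monitor.get_obs(): the state, without advancing time (a new reading comes with each control period).
- optics.capture(name): name is "scene" or "top" or "wrist"; returns a dict with "frame" (420x560x3 uint8, blue, green, red), "K" (3x3 intrinsics, pixels), "world_to_cam" (4x4, takes a point from world to camera coordinates). Camera axes: x right, y down, z forward; pixel columns grow to the right and rows downward; lengths in mm; the calibration is good to about 2 mm. A picture is of the moment at which its call begins. There is no depth.
- workorder.close_job(): hands the job in; it is judged then, once.
The state is a dict: "time": time; "joint_positions": joint angles; "dq": joint speeds; "tau": joint torques, N m; "tool_pos": TCP position; "tcp_rot": TCP orientation; "contact_force": force on the tool from outside, world axes, zero at the start; "moment": the same for the moment, N m; "grip_width": finger opening in mm; "finger_force": force on a finger pad.
Only numpy, scipy, OpenCV 4.12 (cv2) and the standard library are available. Lean on these libraries where they do the work, as an engineer would, in place of code of your own. Each camera call takes 0.05 s, during which the arm holds its last target. There are 200 camera calls.

TASK

The lid of the salt canister only sits on top of its thread. First stand the shaker somewhere else on the grey counter mat, upright, where the lid's arms cannot hit it. Then turn the lid back (anticlockwise from above) until it drops into the thread and screw it forward (clockwise) fully home, until it stops with its arms over the three tabs of the canister: push the arms round gently, do not grip or lift the lid, and leave everything else on the counter where it stands.

Things in the scene. Friction and masses are not known exactly. Their poses are not given: they have to be found in the camera images.
- canister: Low round steel salt canister, fixed on a round plate (radius 72, 4 mm thick) screwed down on the grey work mat (4 mm thick, top at z 4 mm, x 0.374 to 0.662, y -0.405 to 0.475) on which everything stands. Origin: centre of its underside, 4 mm above the mat; z up, along the screw axis. Drum radius 56, 20 mm high. The neck above it (radius 42) is hidden by the lid.
- thread (a point): Top of the neck, on the axis, 48 mm above the canister's origin. Three equal thread ridges, 120 degrees apart. Turned back, the lid drops through the gaps at their ends; turned forward on top of them it soon meets fixed stops. In the thread it sinks about 8 mm as it is screwed forward, up to 105 degrees, to the hard stop.
- lid: Loose steel lid, 250 g (+-25 %), radius 58, 33 mm high without its arms. Origin: on its axis at the skirt's lower edge; z up. Height of its origin over the canister's: 38.5 mm on top of the ridges (start), 26 to 30 mm just dropped, 21.5 mm home. From the start it drops after 20 to 55 degrees of turning back and can then turn up to 45 degrees farther back. 1 to 4 N at an arm's end turns it.
- lid_arm_end (a point): Point on the lid's first arm, 90 mm from the axis, 40 mm above the lid's origin. Three straight black arms on top of the lid, along its own +x and at +120 and +240 degrees: from the centre to radius 95, 11 mm wide, underside 33 and top 47 mm above the lid's origin; hub radius 17, top 49 mm. The arm ends overhang the skirt by 37 mm.
- shaker: Salt shaker of clear glass with a pierced steel cap, 41 mm diameter, 87 mm tall, 150 g, solid to grasp. Origin: centre of its base; z up. It starts standing between two arms of the lid, its axis 101 to 110 mm from the canister's axis, in the way of their swing.
- carafe: Glass carafe with a blue lid, radius 34, 141 mm tall; origin at the centre of its base. Bystander, to one side of the canister (left or right).
- steel_cup: Tapered steel cup, radius 38 at the rim, 101 mm tall, light; origin at the centre of its base. Bystander, on the other side of the canister.
- napkins: Pack of paper napkins, 116 x 67 x 71 mm high, long side about along world x; origin at the centre of its underside. Bystander at the far left.
- vial: Small brown bottle with a gold cap, 25 mm diameter, 78 mm tall; origin at the centre of its base. Bystander at the left front.
- tooth_jar: Glass of toothpicks, 45 mm diameter, 72 mm tall; origin at the centre of its base. Bystander at the right.
- tape_roll: Roll of brown tape lying flat, 96 mm diameter, 48 mm high; origin at the centre of its underside. Bystander at the right front.
- price_3: Wooden block with a price card, 24 x 62 x 59 mm high; origin at the centre of its underside. Bystander at the right back.
- marker: Marker pen lying on the counter, 135 mm long, 16 mm thick; origin at its middle. Bystander at the right front.
- tab_0 (a point): Point 90 mm from the canister's axis, straight outward over tab 0 (three steel tabs 9 mm wide, 12 mm high, on the foot of the drum, out to radius 70 mm, 120 degrees apart). When the lid is home an arm lies over every tab; which arm over which tab does not matter.
- tab_1 (a point): Point 90 mm from the canister's axis, straight outward over tab 1 (three steel tabs 9 mm wide, 12 mm high, on the foot of the drum, out to radius 70 mm, 120 degrees apart). When the lid is home an arm lies over every tab; which arm over which tab does not matter.
- tab_2 (a point): Point 90 mm from the canister's axis, straight outward over tab 2 (three steel tabs 9 mm wide, 12 mm high, on the foot of the drum, out to radius 70 mm, 120 degrees apart). When the lid is home an arm lies over every tab; which arm over which tab does not matter.

How it is judged (in metres and radians):
On the way, in this order (a step that is already met when the one before it is completed fails the run):
1. the shaker stands upright on the counter, clear of the swing of the lid's arms (its axis more than 122 mm from the canister's) (horizontal distance between shaker and canister above 0.122 m and angle between shaker's own z axis and vertical below 0.12 rad and height (world z) of shaker between -0.004 and 0.01 m), for 0.2 s.
2. the lid has dropped off the top of the ridges into the thread (z of lid in the frame of canister below 0.0325 m), for 0.2 s.
At the end, for the whole second after the job is handed in: The lid is screwed fully home: level and at rest, 21.5 mm (less than 23.5) above the canister's origin, arm ends within 14 mm of the tabs; the shaker stands upright on the counter, at rest, its axis more than 122 mm from the canister's axis (all of step 1 and (horizontal distance between lid_arm_end and tab_0 below 0.014 m or horizontal distance between lid_arm_end and tab_1 below 0.014 m or horizontal distance between lid_arm_end and tab_2 below 0.014 m) and z of lid in the frame of canister below 0.0235 m and angle between lid's own z axis and vertical below 0.06 rad and linear speed of each of lid, shaker below 0.02 m/s); the robot touches nothing.
It fails at once if the lid strikes the shaker (contact force between lid and shaker above 1 N).
It fails at once if the shaker is tipped over (angle between shaker's own z axis and vertical above 0.6 rad).
It fails at once if the lid is gripped or pushed hard (more than 38 N between fingers and lid) (contact force between the fingers and lid above 38 N).
It fails at once if the lid is tipped or lifted off the canister (angle between lid's own z axis and vertical above 0.35 rad or z of lid in the frame of canister above 0.06 m).
It fails at once if a bystander is moved by more than 20 mm (distance of any of carafe, steel_cup, napkins, vial, tooth_jar, tape_roll, price_3, marker from where it was at the start of the episode above 0.02 m).
It also fails if it takes over 66 s, if anything falls off the work surface, if the arm or the gripper's body presses on something with over 40 N, if the wrist force passes 120 N, or if a joint passes its speed limit or range.

## Working session

There is one attempt and no reset: what is moved stays moved. The work goes in short steps, Python scripts to look and compute and a tool call to move; the robot and the scene stay as the last step left them, time stands still between calls to the robot, and variables do not carry over. Pictures are saved under pics/ and viewed, at most 10 in all, crops included, and the job is handed in when it is done.

Besides the shell and the picture viewer there is one more tool, called after "Emit:" as a command line: name --pt "numbers of a row" for each row, then --argument value for the rest. servo_tool: Moves the arm, as the interface text tells. Shift numbers are shares of 200 mm and turn numbers shares of 90 degrees, none past 1 either way. Its arguments: {"type":"object","properties":{"linear":{"type":"array","items":{"type":"array","items":{"type":"number","minimum":-1,"maximum":1}}},"spin":{"type":"array","items":{"type":"number","minimum":-1,"maximum":1}},"hand":{"type":"number"}},"required":["linear","spin"]}

```bash
mkdir -p pics
cat > h.py <<'E'
import numpy as np, cv2, json
from plant import monitor, optics, workorder
def cap(n,tag):
    d=optics.capture(n); cv2.imwrite(f'pics/{tag}.png',d['frame'])
    np.savez(f'{tag}.npz',K=d['K'],T=d['world_to_cam']); return d
def ray(tag,u,v,z):
    d=np.load(f'{tag}.npz');K,T=d['K'],d['T'];R,t=T[:3,:3],T[:3,3]
    r=R.T@np.linalg.inv(K)@[u,v,1.]; c=-R.T@t
    return c+r*(z-c[2])/r[2]
def proj(tag,p):
    d=np.load(f'{tag}.npz');q=d['T'][:3,:3]@np.array(p,float)+d['T'][:3,3];q=d['K']@q;return q[:2]/q[2]
E
python3 - <<'E'
from h import *
a=cap('top','top0');b=cap('scene','sc0')
cv2.imwrite('pics/t0.png',cv2.resize(a['frame'],(800,600),interpolation=cv2.INTER_CUBIC))
cv2.imwrite('pics/s0.png',cv2.resize(b['frame'],(800,600),interpolation=cv2.INTER_CUBIC))
o=monitor.get_obs();print(o['time'],o['tool_pos'],o['tcp_rot'],o['grip_width'])
E
```

```text
0.1 [217.11810606 477.59025667 226.10160905] [-3.14018643e+00 -1.66020042e-04  2.71481566e+00] 91.74992462602074
```

View pics/t0.png

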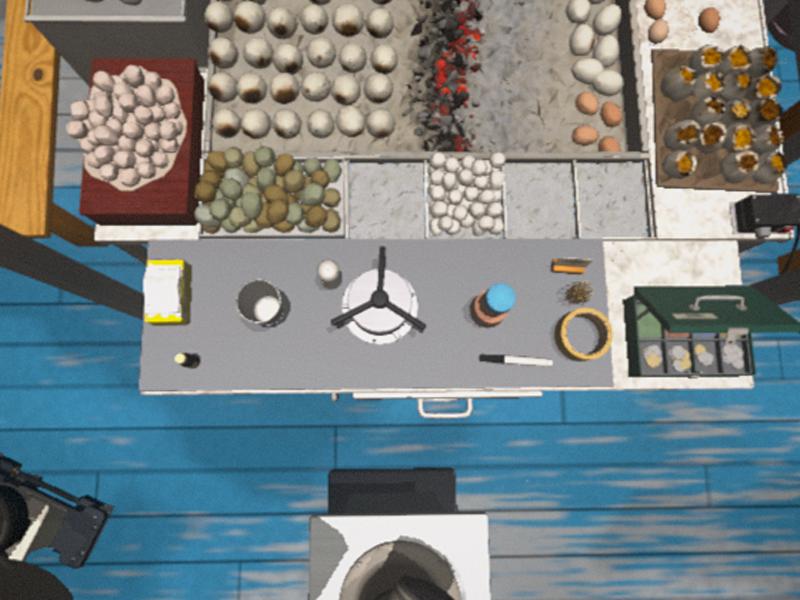

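View pics/s0.png

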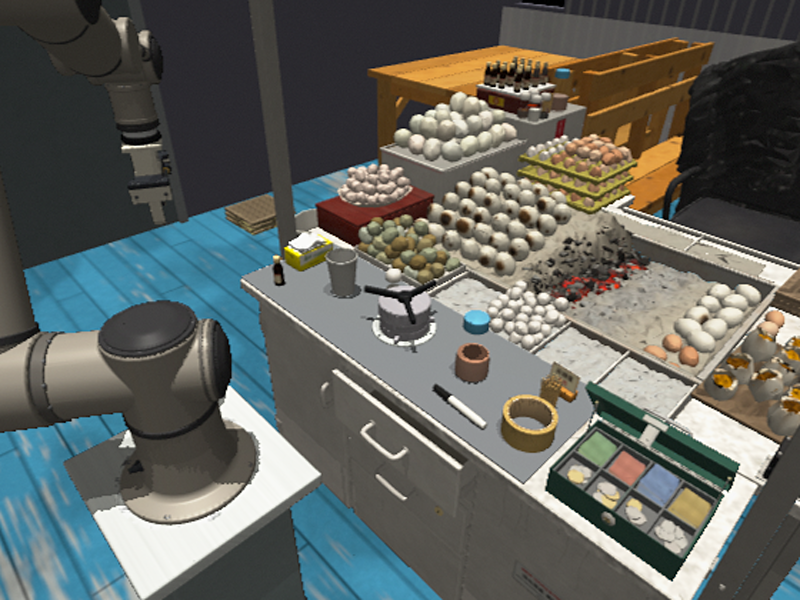

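The top view (800x600 scale) shows the lid hub at about (380,299). Its arms point to (382,250), (334,327) and (424,329). The shaker is at (328,271), the cup at (262,303) and the carafe at (495,300). I'll enlarge the area round the canister.

Run:
```python
from h import *
f=cv2.imread('pics/top0.png')[160:280,200:360]
cv2.imwrite('pics/t0c.png',cv2.resize(f,(800,600),interpolation=cv2.INTER_CUBIC))
f=cv2.imread('pics/sc0.png')[160:265,220:360]
cv2.imwrite('pics/s0c.png',cv2.resize(f,(800,600),interpolation=cv2.INTER_CUBIC))
print(ray('top0',380*.7,299*.7,91), ray('top0',328*.7,271*.7,90),-1)
d=np.load('top0.npz');print(-d['T'][:3,:3].T@d['T'][:3,3])
```

```text
[527.00164162  28.6383686   91.        ] [578.14143334 120.22060093  90.        ] -1
[ 336.23812332   30.58730826 1145.86046349]
```

View pics/t0c.png

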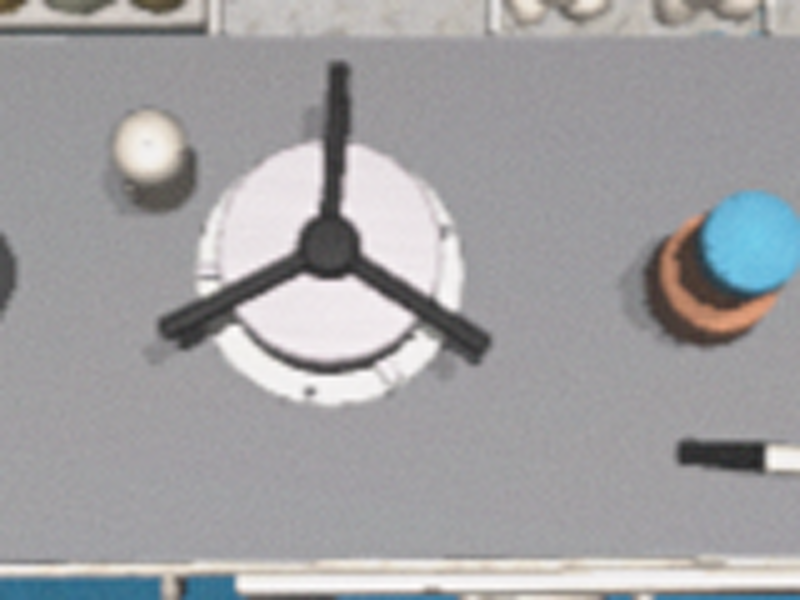

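View pics/s0c.png

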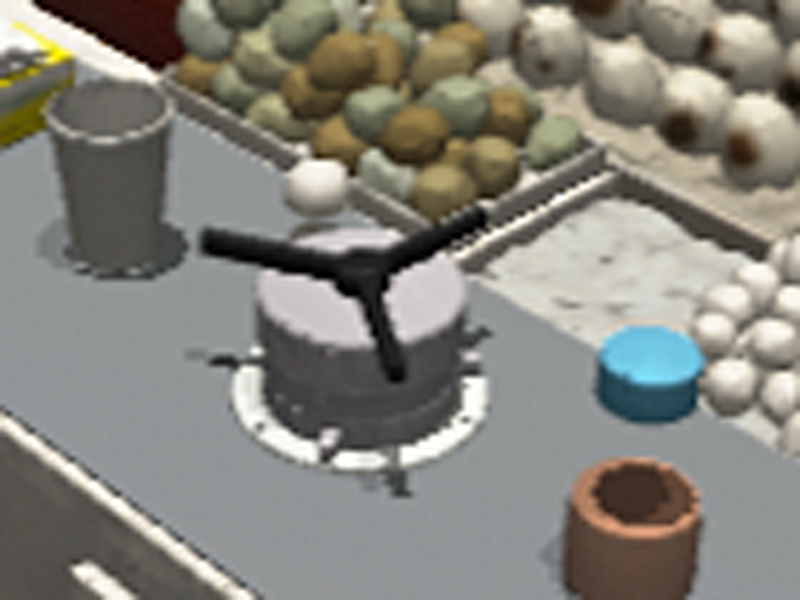

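Run:
```python
from h import *
r=lambda u,v,z:ray('top0',200+u/5,160+v/5,z)[:2]
s=lambda u,v,z:ray('sc0',220+u*.175,160+v*.175,z)[:2]
c=r(330,245,95.5);c2=r(331,272,12);cs=s(363,268,95)
print('hub',c,cs,'plate',c2)
for u,v in((339,66),(165,328),(484,350)):
    p=r(u,v,93)-c;print('arm',p,np.hypot(*p),np.degrees(np.arctan2(p[1],p[0])))
for p in (r(207,270,18),r(397,374,18),r(443,230,18),s(330,438,18),s(250,355,18),s(470,363,18)):
    p=p-c;print('tab',p,np.hypot(*p),np.degrees(np.arctan2(p[1],p[0])))
for z in(85,91):print('shaker',r(149,145,z),s(318,180,z),r(149,145,z)-c)
print('carafe',r(752,242,141),r(712,300,60));print('cup',r(0,270,0), ray('top0',262*.7,300*.7,101))
print('marker',r(680,452,12))
```

```text
hub [526.94940202  28.64139657] [520.51171673  21.08919167] plate [527.34124142  28.05130288]
arm [92.96970559 -5.22389821] 93.1163533982866 -3.2160252527039557
arm [-40.84035092  82.13598595] 91.72924534303914 116.4378729811284
arm [-53.13687173 -76.18329608] 92.88391539094337 -124.89527893956911
tab [ 0.94474645 65.67243526] 65.67923034899202 89.17581477699602
tab [-55.79104128 -35.22458897] 65.98039068737557 -147.73306196909707
tab [ 21.852055   -60.96393323] 64.76197543705644 -70.2801706514328
tab [-53.06380862 -31.68924897] 61.805956714319414 -149.15471525211612
tab [-33.6131674   54.28693715] 63.85073662511934 121.76479667093574
tab [ 51.99491653 -36.1571499 ] 63.330962677911614 -34.81466591694052
shaker [581.10594428 120.15396956] [576.47389115 115.37534092] [54.15654225 91.51257299]
shaker [579.72102423 119.64739967] [569.68501891 108.24762216] [52.7716222 91.0060031]
carafe [ 518.75231035 -174.0213203 ] [ 503.16247236 -168.44642744]
cup [531.76122447 207.2472755 ] [524.84931696 232.73053138 101.        ]
marker [ 428.87936978 -156.90831996]
```

```bash
cat >> h.py <<'E'
from scipy.spatial.transform import Rotation as Ro
def plan(segs, start=None):
    """segs: (x,y,z,yaw_deg,nrows) straight legs -> rounded tool rows; yaw within a leg is split evenly"""
    o=monitor.get_obs(); p=np.array(o['tool_pos']) if start is None else np.array(start[:3],float)
    y=np.degrees(o['tcp_rot'][2]) if start is None else start[3]
    L=[];S=[]
    for x,yy,z,yw,n in segs:
        p0=p.copy();y0=y
        for i in range(1,n+1):
            t=p0+(np.array([x,yy,z])-p0)*i/n; R=Ro.from_euler('xyz',[np.pi,0,np.radians(y)]).as_matrix()
            d=np.round(R.T@(t-p)/200,3); s=round(-(y0+(yw-y0)*i/n-y)/90,3)
            L.append(d.tolist());S.append(s);p=p+R@d*200;y-=s*90
    for k in range(0,len(L),8):print('{"linear":',L[k:k+8],'"spin":',S[k:k+8])
    print('end',p.round(1),round(y,1),len(L))
E
python3 - <<'E'
from h import *
o=monitor.get_obs();print(o['time'],o['tool_pos'],np.degrees(o['tcp_rot']))
plan([(560,110,205,45,16)])
E
```

```text
0.1 [217.11810606 477.59025667 226.10160905] [-1.79919429e+02 -9.51224774e-03  1.55547479e+02]
{"linear": [[-0.145, -0.06, 0.007], [-0.151, -0.042, 0.006], [-0.156, -0.024, 0.007], [-0.157, -0.005, 0.006], [-0.156, 0.014, 0.007], [-0.154, 0.032, 0.007], [-0.148, 0.051, 0.006], [-0.142, 0.069, 0.007]] "spin": [np.float64(0.077), np.float64(0.077), np.float64(0.076), np.float64(0.077), np.float64(0.077), np.float64(0.077), np.float64(0.076), np.float64(0.077)]
{"linear": [[-0.132, 0.085, 0.006], [-0.121, 0.1, 0.007], [-0.108, 0.114, 0.007], [-0.094, 0.126, 0.006], [-0.077, 0.137, 0.007], [-0.061, 0.145, 0.006], [-0.043, 0.151, 0.007], [-0.024, 0.155, 0.007]] "spin": [np.float64(0.077), np.float64(0.077), np.float64(0.076), np.float64(0.077), np.float64(0.077), np.float64(0.077), np.float64(0.077), np.float64(0.076)]
end [560.  110.  204.9] 45.0 16
```

Emit:
servo_tool --pt "-0.145 -0.06 0.007" --pt "-0.151 -0.042 0.006" --pt "-0.156 -0.024 0.007" --pt "-0.157 -0.005 0.006" --pt "-0.156 0.014 0.007" --pt "-0.154 0.032 0.007" --pt "-0.148 0.051 0.006" --pt "-0.142 0.069 0.007" --spin '[0.077,0.077,0.076,0.077,0.077,0.077,0.076,0.077]' --hand 1

```text
time: 1.1
tool_pos: [389.2, 293.2, 215.8]
tcp_rot: [-3.141, 0.0, 1.746]
contact_force: [0.7, 0.3, -0.2]
grip_width: 91.9
finger_force: 0.0
```

Emit:
servo_tool --pt "-0.132 0.085 0.006" --pt "-0.121 0.1 0.007" --pt "-0.108 0.114 0.007" --pt "-0.094 0.126 0.006" --pt "-0.077 0.137 0.007" --pt "-0.061 0.145 0.006" --pt "-0.043 0.151 0.007" --pt "-0.024 0.155 0.007" --spin '[0.077,0.077,0.076,0.077,0.077,0.077,0.077,0.076]'

```text
time: 2.1
tool_pos: [560.6, 109.5, 205.0]
tcp_rot: [-3.141, 0.001, 0.782]
contact_force: [-0.5, 0.1, -0.6]
grip_width: 91.6
finger_force: 0.0
```

Run:
```python
from h import *
o=monitor.get_obs();print(o['time'],o['tool_pos'],np.degrees(o['tcp_rot']))
d=cap('wrist','w1')
cv2.imwrite('pics/w1v.png',cv2.resize(d['frame'],(800,600)))
for p in((527,28.5,95.5),(580,120,91),(619.8,22.3,93)):print(proj('w1',p)/.7)
```

```text
2.1 [560.5809402  109.48998168 205.03447599] [-1.79959625e+02  3.51854754e-02  4.47958947e+01]
[453.10801595 419.509223  ]
[408.69270287 253.42735378]
[576.78782923 323.13167049]
```

View pics/w1v.png

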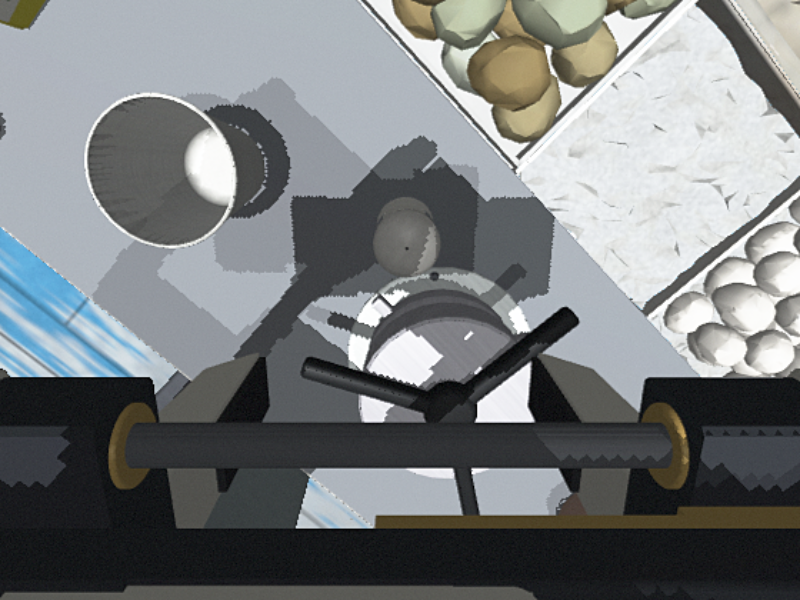

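Wrist view: shaker cap at (407,243), hub at (451,400), arm ends at (573,315) and (308,367). I'll compare these with the top-camera estimate.

Run:
```python
from h import *
for n,u,v,z in(('hub',451,400,95.5),('shk',407,243,90),('arm',575,314,93),('arm2',306,366,93)):print(n,ray('w1',u*.7,v*.7,z))
c=ray('w1',451*.7,400*.7,95.5)
for u,v in((382,298),(433,273),(355,322)):
    p=(ray('w1',u*.7,v*.7,16)-c)[:2];print(p,np.hypot(*p),np.degrees(np.arctan2(p[1],p[0])))
d=np.load('w1.npz');print(-d['T'][:3,:3].T@d['T'][:3,3])
```

```text
hub [535.21872638  39.04513602  95.5       ]
shk [583.37088359 124.69572648  90.        ]
arm [622.62106362  27.3695534   93.        ]
arm2 [489.23170942 115.37662659  93.        ]
[-2.46574776 59.12488091] 59.17627442112626 92.38808296882662
[36.92390178 46.18718707] 59.13231580368089 51.35974867816768
[-29.94861847  60.35296398] 67.37506964177646 116.39173310351661
[616.55580535 164.15441994 363.2171057 ]
```

Run:
```python
from h import *
plan([(581.5,122,205,45,2),(581.5,122,50,45,6)])
print('lift/carry');plan([(581.5,122,165,45,4),(430,165,165,45,8),(430,165,55,45,4)],start=(581.5,122,50,45))
```

```text
{"linear": [[0.06, 0.005, -0.001], [0.06, 0.005, -0.001], [0.0, 0.0, 0.129], [0.0, 0.0, 0.129], [0.0, 0.0, 0.13], [0.0, 0.0, 0.129], [0.0, 0.0, 0.129], [0.0, 0.0, 0.129]] "spin": [np.float64(-0.003), np.float64(-0.004), np.float64(0.0), np.float64(0.0), np.float64(0.0), np.float64(0.0), np.float64(0.0), np.float64(0.0)]
end [581.5 122.   50.1] 45.0 8
lift/carry
{"linear": [[0.0, 0.0, -0.144], [0.0, 0.0, -0.144], [0.0, 0.0, -0.143], [0.0, 0.0, -0.144], [-0.048, -0.086, -0.0], [-0.048, -0.086, -0.0], [-0.048, -0.086, -0.0], [-0.048, -0.086, -0.0]] "spin": [-0.0, -0.0, -0.0, -0.0, -0.0, -0.0, -0.0, -0.0]
{"linear": [[-0.048, -0.086, -0.0], [-0.048, -0.086, -0.0], [-0.048, -0.086, -0.0], [-0.048, -0.086, -0.0], [0.0, 0.0, 0.138], [0.0, 0.0, 0.137], [0.0, 0.0, 0.138], [0.0, 0.0, 0.137]] "spin": [-0.0, -0.0, -0.0, -0.0, -0.0, -0.0, -0.0, -0.0]
end [429.9 165.   55. ] 45.0 16
```

Emit:
servo_tool --pt "0.06 0.005 0" --pt "0.06 0.005 0" --pt "0 0 0.129" --pt "0 0 0.129" --pt "0 0 0.13" --pt "0 0 0.129" --pt "0 0 0.129" --pt "0 0 0.129" --spin '[-0.003,-0.003,0,0,0,0,0,0]'

```text
time: 3.15
tool_pos: [578.5, 127.6, 49.8]
tcp_rot: [-3.142, -0.0, 0.798]
contact_force: [0.6, 1.0, -0.5]
grip_width: 91.9
finger_force: 0.0
```

Emit:
servo_tool --pt "0 0 0" --pt "0 0 0" --pt "0 0 0" --pt "0 0 0" --pt "0 0 0" --pt "0 0 0" --pt "0 0 0" --pt "0 0 0" --spin '[0,0,0,0,0,0,0,0]' --hand -1

```text
time: 4.15
tool_pos: [579.1, 125.8, 51.0]
tcp_rot: [3.14, -0.001, 0.795]
contact_force: [1.2, -2.6, 3.7]
grip_width: 40.5
finger_force: 29.8
```

Emit:
servo_tool --pt "0 0 -0.1" --pt "0 0 -0.144" --pt "0 0 -0.144" --pt "0 0 -0.144" --pt "-0.048 -0.086 -0.04" --pt "-0.048 -0.086 0" --pt "-0.048 -0.086 0" --pt "-0.048 -0.086 0" --spin '[0,0,0,0,0,0,0,0]'

```text
time: 5.15
tool_pos: [500.8, 147.0, 164.0]
tcp_rot: [-3.14, 0.002, 0.795]
contact_force: [-0.1, 0.1, -1.7]
grip_width: 40.4
finger_force: 29.7
```

Emit:
servo_tool --pt "-0.048 -0.086 0" --pt "-0.048 -0.086 0" --pt "-0.048 -0.086 0" --pt "-0.048 -0.086 0" --pt "0 0 0.138" --pt "0 0 0.138" --pt "0 0 0.138" --pt "0 0 0" --spin '[0,0,0,0,0,0,0,0]'

```text
time: 6.15
tool_pos: [424.2, 167.1, 80.2]
tcp_rot: [-3.138, 0.005, 0.795]
contact_force: [0.1, -0.7, -1.1]
grip_width: 40.3
finger_force: 29.7
```

Run:
```python
from h import *
o=monitor.get_obs();print(o['time'],o['tool_pos'],np.degrees(o['tcp_rot']),o['contact_force'],o['grip_width'])
```

```text
6.15 [424.24100399 167.14627707  80.22695622] [-179.78357605    0.2930283    45.56749345] [ 0.06437691 -0.66641133 -1.09853822] 40.34088763743054
```

Emit:
servo_tool --pt "0 0 0.06" --pt "0 0 0.05" --pt "0 0 0.02" --pt "0 0 0.01" --pt "0 0 0.005" --pt "0 0 0" --pt "0 0 0" --pt "0 0 0" --spin '[0,0,0,0,0,0,0,0]'

```text
time: 7.15
tool_pos: [426.6, 167.5, 53.3]
tcp_rot: [3.141, -0.0, 0.795]
contact_force: [0.6, -1.4, -0.9]
grip_width: 40.4
finger_force: 29.7
```

Emit:
servo_tool --pt "0 0 0.005" --pt "0 0 0.003" --pt "0 0 0.003" --pt "0 0 0" --pt "0 0 0" --pt "0 0 0" --pt "0 0 0" --pt "0 0 0" --spin '[0,0,0,0,0,0,0,0]'

```text
time: 8.15
tool_pos: [426.6, 167.5, 51.0]
tcp_rot: [3.142, -0.0, 0.795]
contact_force: [-0.3, 0.7, 1.7]
grip_width: 40.5
finger_force: 29.7
```

Emit:
servo_tool --pt "0 0 0" --pt "0 0 0" --pt "0 0 0" --pt "0 0 0" --pt "0 0 0" --pt "0 0 -0.15" --pt "0 0 -0.2" --pt "0 0 -0.2" --spin '[0,0,0,0,0,0,0,0]' --hand 1

```text
time: 9.15
tool_pos: [426.2, 167.4, 162.0]
tcp_rot: [-3.141, 0.0, 0.795]
contact_force: [0.1, 0.0, 0.0]
grip_width: 91.5
finger_force: 0.0
```

Run:
```python
from h import *
o=monitor.get_obs();print(o['time'],o['tool_pos'],np.degrees(o['tcp_rot']),o['grip_width'])
d=cap('wrist','w2');cv2.imwrite('pics/w2v.png',cv2.resize(d['frame'],(800,600)))
plan([(493.4,102.4,165,116,8)])
```

```text
9.15 [426.24477663 167.36686697 162.02280362] [-1.79981611e+02  2.06213601e-02  4.55667274e+01] 91.53325136203034
{"linear": [[-0.001, 0.058, 0.001], [-0.01, 0.056, 0.001], [-0.018, 0.055, 0.002], [-0.027, 0.051, 0.001], [-0.034, 0.046, 0.001], [-0.041, 0.041, 0.001], [-0.046, 0.034, 0.001], [-0.051, 0.026, 0.002]] "spin": [np.float64(-0.098), np.float64(-0.098), np.float64(-0.097), np.float64(-0.098), np.float64(-0.098), np.float64(-0.098), np.float64(-0.098), np.float64(-0.097)]
end [493.4 102.4 164.9] 116.0 8
```

View pics/w2v.png

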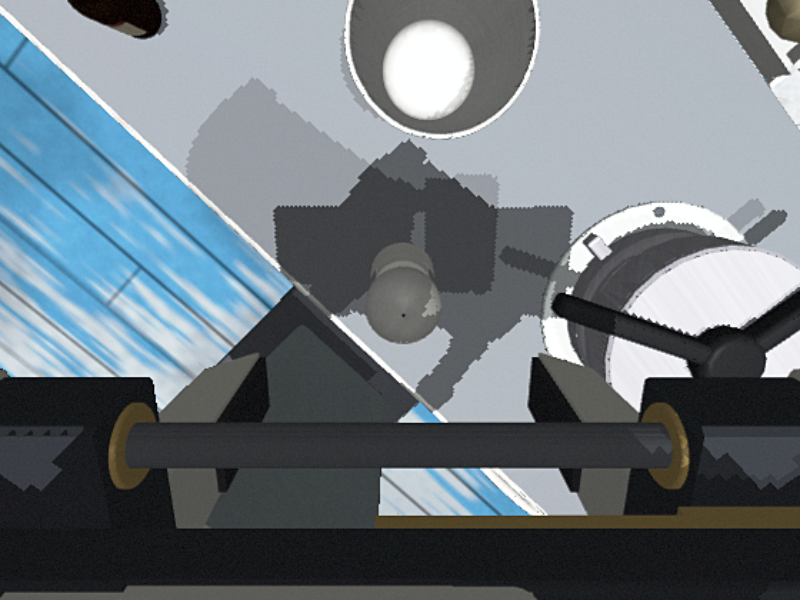

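The shaker stands upright at (403,300). The hub is at (731,355), the arm end at (556,303) and a tab at (597,247). I'll measure these.

Run:
```python
from h import *
g=lambda u,v,z:ray('w2',u*.7,v*.7,z)[:2]
c=g(731,356,95.5);print('hub',c,'shaker',g(403,312,88))
for n,u,v,z in(('arm',556,301,90),('tab',597,246,19)):
    q=g(u,v,z);p=q-c;print(n,q,np.hypot(*p),np.degrees(np.arctan2(p[1],p[0])))
```

```text
hub [529.11166995  38.38426852] shaker [428.37079028 165.52768279]
arm [485.84458504 118.00517842] 90.61749240806726 118.52025828846108
tab [527.67611183  95.62605148] 57.25978121278334 91.4366111602067
```

Emit:
servo_tool --pt "-0.001 0.058 0" --pt "-0.01 0.056 0" --pt "-0.018 0.055 0" --pt "-0.027 0.051 0" --pt "-0.034 0.046 0" --pt "-0.041 0.041 0" --pt "-0.046 0.034 0" --pt "-0.051 0.026 0" --spin '[-0.098,-0.098,-0.098,-0.098,-0.098,-0.098,-0.098,-0.098]' --hand 0

```text
time: 10.2
tool_pos: [491.2, 101.6, 160.7]
tcp_rot: [-3.141, -0.0, 2.032]
contact_force: [-0.0, -0.7, -0.2]
grip_width: 46.1
finger_force: 0.0
```

Run:
```python
from h import *
o=monitor.get_obs();print(o['time'],o['tool_pos'],np.degrees(o['tcp_rot']),o['grip_width'])
```

```text
10.2 [491.22344003 101.58576143 160.67792339] [-1.79994131e+02 -9.34391456e-03  1.16414706e+02] 46.139492787023606
```

Emit:
servo_tool --pt "0 0.008 0.08" --pt "0 0.005 0.08" --pt "0 0 0.08" --pt "0 0 0.08" --pt "0 0 0.08" --pt "0 0 0.08" --pt "0 0 0.08" --pt "0 0 0.005" --spin '[0,0,0,0,0,0,0,0]'

```text
time: 11.2
tool_pos: [492.5, 102.9, 46.9]
tcp_rot: [-3.139, -0.001, 2.027]
contact_force: [0.0, 0.6, 0.9]
grip_width: 45.8
finger_force: 0.0
```

```bash
cat >> h.py <<'E'
C=np.array([529,32.])
def arc(th1,z,n,r=80):
    o=monitor.get_obs();p=o['tool_pos'];q=np.array(p[:2])-C
    th0=np.degrees(np.arctan2(q[1],q[0]));print(o['time'],np.round(p,1),'r',np.hypot(*q).round(1),'th',th0.round(1),'yaw',np.degrees(o['tcp_rot'][2]).round(1),o['contact_force'],o['grip_width'])
    th=np.linspace(th0,th1,n+1)[1:]
    plan([(*(C+r*np.array([np.cos(np.radians(t)),np.sin(np.radians(t))])),z,t,1) for t in th])
E
python3 - <<'E'
from h import *
arc(140,48,8)
E
```

```text
11.2 [492.5 102.9  46.9] r 79.8 th 117.2 yaw 116.1 [0.03344134 0.56747383 0.92331526] 45.835038539329474
{"linear": [[0.0, -0.02, -0.006], [-0.0, -0.02, 0.0], [-0.001, -0.02, 0.0], [-0.0, -0.02, 0.0], [-0.001, -0.019, 0.0], [-0.0, -0.02, 0.0], [-0.001, -0.02, 0.0], [-0.0, -0.02, 0.0]] "spin": [np.float64(-0.044), np.float64(-0.031), np.float64(-0.032), np.float64(-0.032), np.float64(-0.031), np.float64(-0.032), np.float64(-0.032), np.float64(-0.031)]
end [467.7  83.5  48.1] 140.0 8
```

Emit:
servo_tool --pt "0 -0.02 -0.006" --pt "0 -0.02 0" --pt "-0.001 -0.02 0" --pt "0 -0.02 0" --pt "-0.001 -0.02 0" --pt "0 -0.02 0" --pt "-0.001 -0.02 0" --pt "0 -0.02 0" --spin '[-0.044,-0.031,-0.032,-0.032,-0.032,-0.032,-0.032,-0.032]'

```text
time: 12.2
tool_pos: [469.0, 83.3, 49.9]
tcp_rot: [3.14, 0.001, 2.448]
contact_force: [1.7, 0.5, 0.3]
grip_width: 45.8
finger_force: 0.2
```

Run:
```python
from h import *
arc(161,48,8)
```

```text
12.2 [469.   83.3  49.9] r 79.0 th 139.5 yaw 140.3 [1.70700787 0.52668889 0.26207047] 45.830301362729855
{"linear": [[0.005, -0.019, 0.009], [-0.001, -0.019, 0.0], [0.0, -0.018, 0.0], [-0.0, -0.019, 0.0], [-0.001, -0.019, 0.0], [-0.0, -0.019, 0.0], [-0.001, -0.018, 0.0], [-0.0, -0.019, 0.0]] "spin": [np.float64(-0.021), np.float64(-0.03), np.float64(-0.03), np.float64(-0.03), np.float64(-0.03), np.float64(-0.03), np.float64(-0.03), np.float64(-0.03)]
end [453.3  58.1  48.1] 161.0 8
```

Contact force is about 1.7 N along the push, so the lid is turning.

Emit:
servo_tool --pt "0.005 -0.019 0.009" --pt "0 -0.019 0" --pt "0 -0.019 0" --pt "0 -0.019 0" --pt "-0.001 -0.019 0" --pt "0 -0.019 0" --pt "-0.001 -0.019 0" --pt "0 -0.019 0" --spin '[-0.021,-0.03,-0.03,-0.03,-0.03,-0.03,-0.03,-0.03]'

```text
time: 13.2
tool_pos: [452.9, 57.9, 48.0]
tcp_rot: [3.141, 0.001, 2.811]
contact_force: [-0.2, 0.7, 0.1]
grip_width: 45.7
finger_force: 0.2
```

Run:
```python
from h import *
arc(176,48,8)
d=cap('scene','sc2');f=d['frame'][160:265,220:360]
cv2.imwrite('pics/s2c.png',cv2.resize(f,(800,600),interpolation=cv2.INTER_CUBIC))
```

```text
13.2 [452.9  57.9  48. ] r 80.4 th 161.2 yaw 161.0 [-0.17118029  0.6759339   0.05805967] 45.68336372914286
{"linear": [[-0.002, -0.013, 0.0], [-0.001, -0.013, 0.0], [0.0, -0.013, 0.0], [-0.0, -0.013, 0.0], [-0.0, -0.013, 0.0], [-0.0, -0.012, 0.0], [-0.001, -0.013, 0.0], [0.0, -0.013, 0.0]] "spin": [np.float64(-0.023), np.float64(-0.02), np.float64(-0.021), np.float64(-0.02), np.float64(-0.021), np.float64(-0.02), np.float64(-0.021), np.float64(-0.02)]
end [449.2  37.6  48. ] 176.0 8
```

View pics/s2c.png

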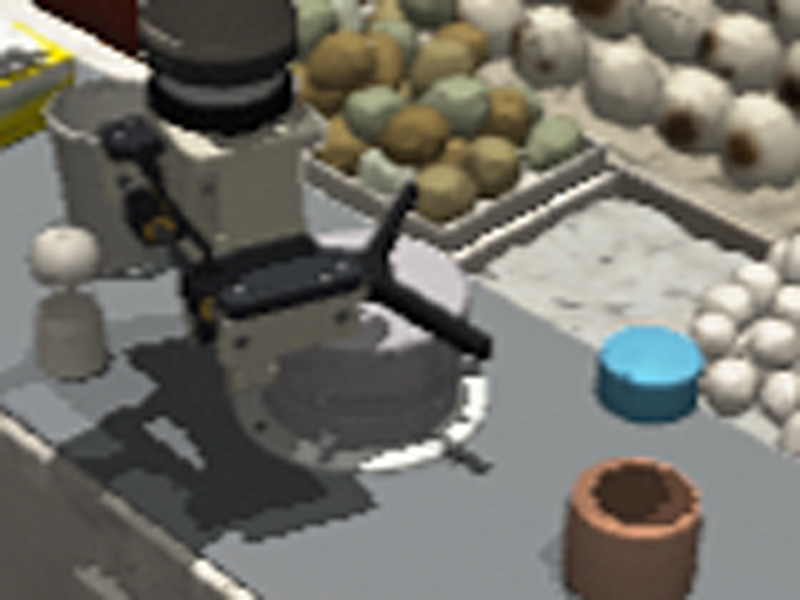

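The shaker stands at (67,300), and the lid does not appear to have dropped yet (its top edge is still near y 230). I'll keep turning back.

Emit:
servo_tool --pt "-0.002 -0.013 0" --pt "-0.001 -0.013 0" --pt "0 -0.013 0" --pt "0 -0.013 0" --pt "0 -0.013 0" --pt "0 -0.013 0" --pt "-0.001 -0.013 0" --pt "0 -0.013 0" --spin '[-0.023,-0.02,-0.021,-0.02,-0.021,-0.02,-0.021,-0.02]'

```text
time: 14.25
tool_pos: [448.9, 37.4, 47.4]
tcp_rot: [3.141, 0.0, 3.072]
contact_force: [0.9, 0.5, -0.1]
grip_width: 45.8
finger_force: 0.3
```

Run:
```python
from h import *
arc(191,48,8)
d=cap('scene','sc3')
f=[cv2.resize(cv2.imread(f'pics/{n}.png')[185:250,262:322],(400,433),interpolation=cv2.INTER_CUBIC) for n in('sc0','sc3')]
cv2.imwrite('pics/s3c.png',np.hstack(f))
```

```text
14.25 [448.9  37.4  47.4] r 80.3 th 176.2 yaw 176.0 [ 0.85635242  0.53156088 -0.05613467] 45.83633587175374
{"linear": [[-0.002, -0.013, -0.003], [-0.0, -0.013, 0.0], [-0.0, -0.013, 0.0], [-0.0, -0.013, 0.0], [-0.001, -0.013, 0.0], [0.0, -0.013, 0.0], [-0.0, -0.013, 0.0], [-0.0, -0.013, 0.0]] "spin": [np.float64(-0.023), np.float64(-0.02), np.float64(-0.021), np.float64(-0.02), np.float64(-0.021), np.float64(-0.021), np.float64(-0.02), np.float64(-0.021)]
end [450.4  16.6  48. ] 191.0 8
```

View pics/s3c.png

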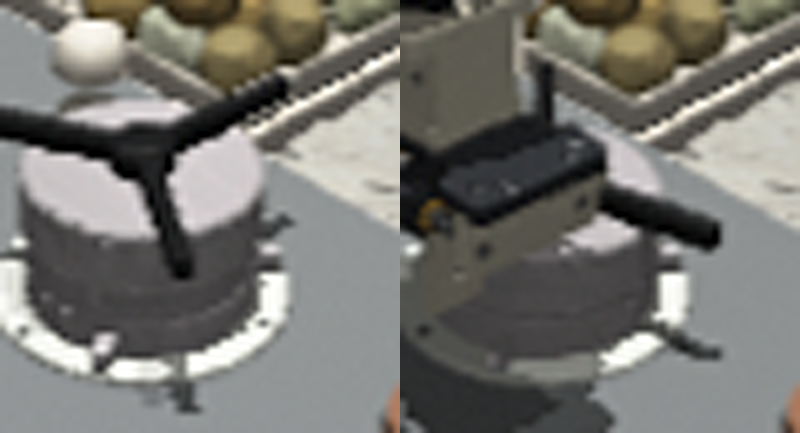

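Run:
```python
from h import *
def P(th,z,tag='sc0',r=93):
    t=np.radians(th);return proj(tag,(C[0]+r*np.cos(t),C[1]+r*np.sin(t),z))
off=np.array([262+181/6.667,185+268/6.667])-P(-124,86.5);print('off',off)
m=np.array([262+311/6.667,185+233/6.667])-off
for z in(86.5,77,75):
  for th in(-85,-80,-75,-70,-65):print(z,th,(P(th,z)-m).round(1))
off2=np.array([262+280/6.667,185+86/6.667])-P(-4,86.5);print('off2',off2)
m=np.array([262+143/6.667,185+67/6.667])-off2
for z in(86.5,77):
  for th in(35,40,45,50):print(z,th,(P(th,z)-m).round(1))
```

```text
off [0.46987864 1.04024909]
86.5 -85 [-1.6 -0.6]
86.5 -80 [-0.  -1.8]
86.5 -75 [ 1.3 -3.1]
86.5 -70 [ 2.5 -4.4]
86.5 -65 [ 3.4 -5.8]
77 -85 [-1.7  2. ]
77 -80 [-0.2  0.7]
77 -75 [ 1.2 -0.5]
77 -70 [ 2.3 -1.9]
77 -65 [ 3.2 -3.3]
75 -85 [-1.8  2.5]
75 -80 [-0.2  1.3]
75 -75 [1.1 0. ]
75 -70 [ 2.2 -1.3]
75 -65 [ 3.1 -2.7]
off2 [-0.82973605  1.14162308]
86.5 35 [ 3.9 -2.4]
86.5 40 [ 1.5 -2.6]
86.5 45 [-1.  -2.7]
86.5 50 [-3.4 -2.7]
77 35 [3.8 0. ]
77 40 [ 1.4 -0.2]
77 45 [-1.  -0.3]
77 50 [-3.4 -0.3]
```

The arm ends fit a lid turned back about 47° and lowered about 9.5 mm, so it has dropped into the thread. Now I'll screw it clockwise.

Run:
```python
from h import *
arc(128,48,16)
```

```text
14.3 [448.8  37.1  47.4] r 80.4 th 176.3 yaw 176.1 [0.15552436 1.08429632 0.75785913] 46.125447030038096
{"linear": [[-0.002, 0.021, -0.003], [-0.001, 0.021, -0.0], [-0.0, 0.021, -0.0], [-0.001, 0.021, -0.0], [-0.001, 0.021, -0.0], [-0.0, 0.022, -0.0], [-0.001, 0.021, -0.0], [-0.0, 0.021, -0.0]] "spin": [np.float64(0.03), np.float64(0.034), np.float64(0.033), np.float64(0.034), np.float64(0.034), np.float64(0.033), np.float64(0.034), np.float64(0.033)]
{"linear": [[-0.001, 0.021, -0.0], [-0.0, 0.021, -0.0], [-0.001, 0.021, -0.0], [-0.0, 0.021, -0.0], [-0.001, 0.021, -0.0], [-0.001, 0.021, -0.0], [-0.0, 0.021, -0.0], [-0.001, 0.021, -0.0]] "spin": [np.float64(0.034), np.float64(0.033), np.float64(0.034), np.float64(0.034), np.float64(0.033), np.float64(0.034), np.float64(0.033), np.float64(0.034)]
end [479.7  94.9  48. ] 128.0 16
```

Emit:
servo_tool --pt "-0.002 0.021 -0.003" --pt "-0.001 0.021 0" --pt "0 0.021 0" --pt "-0.001 0.021 0" --pt "-0.001 0.021 0" --pt "0 0.022 0" --pt "-0.001 0.021 0" --pt "0 0.021 0" --spin '[0.03,0.034,0.033,0.034,0.034,0.033,0.034,0.033]'

```text
time: 15.3
tool_pos: [458.2, 69.8, 47.9]
tcp_rot: [-3.141, -0.0, 2.652]
contact_force: [-0.1, -0.8, -0.6]
grip_width: 45.9
finger_force: 0.1
```

Emit:
servo_tool --pt "-0.001 0.021 0" --pt "0 0.021 0" --pt "-0.001 0.021 0" --pt "0 0.021 0" --pt "-0.001 0.021 0" --pt "-0.001 0.021 0" --pt "0 0.021 0" --pt "-0.001 0.021 0" --spin '[0.034,0.033,0.034,0.034,0.033,0.034,0.033,0.034]'

```text
time: 16.3
tool_pos: [479.7, 95.2, 47.8]
tcp_rot: [-3.141, -0.0, 2.23]
contact_force: [-0.1, 0.1, 0.1]
grip_width: 46.0
finger_force: 0.2
```

Run:
```python
from h import *
arc(89,48,16)
```

```text
16.3 [479.7  95.2  47.8] r 80.1 th 127.9 yaw 127.7 [-0.13447046  0.05436052  0.08098791] 46.04595031810347
{"linear": [[-0.001, 0.017, -0.001], [-0.0, 0.017, 0.0], [-0.001, 0.017, 0.0], [0.0, 0.017, 0.0], [-0.0, 0.017, 0.0], [-0.001, 0.017, 0.0], [-0.0, 0.017, 0.0], [-0.0, 0.017, 0.0]] "spin": [np.float64(0.025), np.float64(0.027), np.float64(0.027), np.float64(0.027), np.float64(0.027), np.float64(0.027), np.float64(0.027), np.float64(0.027)]
{"linear": [[-0.001, 0.017, 0.0], [-0.0, 0.017, 0.0], [-0.001, 0.017, 0.0], [0.0, 0.017, 0.0], [-0.0, 0.017, 0.0], [-0.001, 0.017, 0.0], [-0.0, 0.017, 0.0], [-0.0, 0.017, 0.0]] "spin": [np.float64(0.027), np.float64(0.027), np.float64(0.027), np.float64(0.027), np.float64(0.027), np.float64(0.027), np.float64(0.027), np.float64(0.027)]
end [530.4 112.1  48. ] 89.0 16
```

Emit:
servo_tool --pt "-0.001 0.017 0" --pt "0 0.017 0" --pt "-0.001 0.017 0" --pt "0 0.017 0" --pt "0 0.017 0" --pt "-0.001 0.017 0" --pt "0 0.017 0" --pt "0 0.017 0" --spin '[0.025,0.027,0.027,0.027,0.027,0.027,0.027,0.027]'

```text
time: 17.3
tool_pos: [503.5, 107.9, 47.8]
tcp_rot: [-3.141, -0.0, 1.894]
contact_force: [-0.1, -1.2, -0.2]
grip_width: 46.2
finger_force: 0.2
```

Emit:
servo_tool --pt "-0.001 0.017 0" --pt "0 0.017 0" --pt "-0.001 0.017 0" --pt "0 0.017 0" --pt "0 0.017 0" --pt "-0.001 0.017 0" --pt "0 0.017 0" --pt "0 0.017 0" --spin '[0.027,0.027,0.027,0.027,0.027,0.027,0.027,0.027]'

```text
time: 18.3
tool_pos: [530.3, 112.0, 47.7]
tcp_rot: [-3.141, 0.0, 1.554]
contact_force: [-1.0, 0.9, -0.2]
grip_width: 46.0
finger_force: 0.2
```

Run:
```python
from h import *
arc(79,48,8)
```

```text
18.3 [530.3 112.   47.7] r 80.0 th 89.1 yaw 89.1 [-1.01402088  0.92783791 -0.16508774] 46.014232058339594
{"linear": [[-0.0, 0.009, -0.001], [-0.0, 0.009, -0.0], [-0.0, 0.008, -0.0], [-0.0, 0.009, -0.0], [-0.001, 0.009, -0.0], [0.0, 0.009, -0.0], [0.0, 0.009, -0.0], [0.0, 0.008, -0.0]] "spin": [np.float64(0.014), np.float64(0.014), np.float64(0.014), np.float64(0.014), np.float64(0.014), np.float64(0.014), np.float64(0.014), np.float64(0.014)]
end [544.2 110.5  47.9] 79.0 8
```

Emit:
servo_tool --pt "0 0.009 0" --pt "0 0.009 0" --pt "0 0.009 0" --pt "0 0.009 0" --pt "-0.001 0.005 0" --pt "0 0.005 0" --pt "0 0.005 0" --pt "0 0 0" --spin '[0.014,0.014,0.014,0.014,0.009,0.009,0.009,0]'

```text
time: 19.3
tool_pos: [540.7, 111.3, 48.0]
tcp_rot: [3.141, -0.0, 1.425]
contact_force: [0.3, -0.6, -0.9]
grip_width: 45.9
finger_force: 0.0
```

Run:
```python
from h import *
arc(78,48,8)
```

```text
19.3 [540.7 111.3  48. ] r 80.1 th 81.6 yaw 81.6 [ 0.29285058 -0.64100327 -0.93843278] 45.8860594154894
{"linear": [[-0.001, 0.003, -0.0], [0.0, 0.003, -0.0], [0.0, 0.003, -0.0], [0.0, 0.003, -0.0], [0.0, 0.004, -0.0], [0.0, 0.003, -0.0], [0.0, 0.003, -0.0], [0.0, 0.003, -0.0]] "spin": [np.float64(0.006), np.float64(0.005), np.float64(0.005), np.float64(0.005), np.float64(0.005), np.float64(0.005), np.float64(0.005), np.float64(0.005)]
end [545.6 110.2  48. ] 78.0 8
```

Emit:
servo_tool --pt "0 0.004 0" --pt "0 0.004 0" --pt "0 0.004 0" --pt "0 0.004 0" --pt "0 0.004 0" --pt "0 0.003 0" --pt "0 0.003 0" --pt "0 0 0" --spin '[0.006,0.006,0.006,0.005,0.005,0.005,0.005,0]'

```text
time: 20.3
tool_pos: [545.2, 110.6, 47.7]
tcp_rot: [-3.14, 0.0, 1.365]
contact_force: [-2.6, 1.6, 0.1]
grip_width: 46.1
finger_force: 1.7
```

Emit:
servo_tool --pt "0 0.004 0" --pt "0 0.004 0" --pt "0 0.004 0" --pt "0 0.004 0" --pt "0 0.003 0" --pt "0 0 0" --pt "0 0 0" --pt "0 0 0" --spin '[0.006,0.006,0.006,0.005,0.005,0,0,0]'

```text
time: 21.3
tool_pos: [545.7, 109.8, 47.0]
tcp_rot: [-3.134, 0.002, 1.322]
contact_force: [-11.8, 2.1, 3.3]
grip_width: 46.2
finger_force: 6.3
```

The force rose to 12 N with almost no further motion, so the lid is at the stop. I'll back off, rise and look.

Emit:
servo_tool --pt "0 -0.03 0" --pt "0 -0.03 0" --pt "0 -0.015 0" --pt "0 0 -0.05" --pt "0 0 -0.15" --pt "0 0 -0.2" --pt "0 0 -0.2" --pt "0 0 -0.1" --spin '[0,0,0,0,0,0,0,0]'

```text
time: 22.3
tool_pos: [536.2, 113.3, 191.3]
tcp_rot: [3.137, -0.002, 1.321]
contact_force: [0.4, -0.3, -0.5]
grip_width: 46.2
finger_force: 0.0
```

Emit:
servo_tool --pt "-0.2 -0.2 0" --pt "-0.2 -0.2 0" --pt "-0.2 -0.2 0" --pt "-0.2 -0.2 0" --pt "0 0 0" --pt "0 0 0" --pt "0 0 0" --pt "0 0 0" --spin '[0,0,0,0,0,0,0,0]'

```text
time: 23.3
tool_pos: [341.0, -2.0, 187.9]
tcp_rot: [-3.142, -0.0, 1.323]
contact_force: [-0.0, -0.5, 0.7]
grip_width: 46.2
finger_force: 0.0
```

Run:
```python
from h import *
o=monitor.get_obs();print(o['time'],o['tool_pos'],o['contact_force'])
cap('top','top4');cap('scene','sc4')
a=cv2.resize(cv2.imread('pics/top4.png')[160:250,180:300],(800,600),interpolation=cv2.INTER_CUBIC)[:, :]
b=cv2.resize(cv2.imread('pics/sc4.png')[160:265,220:360],(400,300),interpolation=cv2.INTER_CUBIC)
a=cv2.resize(a,(400,300));cv2.imwrite('pics/f.png',cv2.resize(np.hstack([a,b]),(800,300)))
```

```text
23.3 [341.04053626  -2.0243958  187.8666349 ] [-0.04299056 -0.51066939  0.67135389]
```

View pics/f.png

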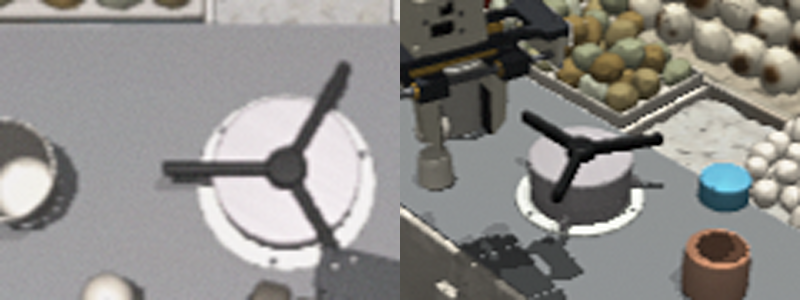

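Run:
```python
from h import *
r=lambda u,v,z:ray('top4',180+u*.3,160+v*.3,z)[:2]
c=r(288,167,78);print(c)
for u,v in((164,169),(345,64)):
    p=r(u,v,76)-c;print(np.hypot(*p),np.degrees(np.arctan2(p[1],p[0])))
print('shaker',r(109,286,88))
off=np.array([0,1.1])
for n,th,u,v in(('a90',90,525,116),('a-30',-30,661,140),('a-150',-150,558,197)):
    m=np.array([220+(u-400)*.35,160+v*.35])-off;t=np.radians(th)
    for z in(86.5,76.5,69.5):print(n,z,(proj('sc4',(*(C+93*np.array([np.cos(t),np.sin(t)])),z))-m).round(1))
```

```text
[527.28185005  27.61362014]
94.3458690162993 90.32184053800621
92.55331990300222 -28.873655950210594
shaker [436.89373678 160.79690109]
a90 86.5 [-0.7 -4.4]
a90 76.5 [-0.7 -1.8]
a90 69.5 [-0.7  0. ]
a-30 86.5 [ 0.1 -4.8]
a-30 76.5 [-0.1 -2.2]
a-30 69.5 [-0.2 -0.3]
a-150 86.5 [-0.9 -4.3]
a-150 76.5 [-0.9 -1.5]
a-150 69.5 [-1.   0.4]
```

The arm ends fit z 69.5 mm (home) at 90°, -30° and -150°, which is over the tabs. The lid is level and the shaker is upright and clear. Handing in.

```bash
python3 -c "
from plant import workorder
print(workorder.close_job())"
```

```text
the job is handed in; nothing more can be done
None
```

I moved the shaker upright onto clear mat, turned the lid back until it dropped into the thread, screwed it clockwise to its stop with the arms over the tabs, and handed the job in after about 23 s; the hand-in returned no verdict.

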